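# Complete the reagent pair from the compartmented bin

## Robot

A 7-joint arm with a two-finger parallel gripper is mounted at the origin on a cart in front of the work surface, level with it; the furniture and walls round the work are solid. World frame = base frame: x ahead of the robot, y to its left, z up, the work surface at z = 0. Lengths are in m, angles in rad, forces in N, time in s.
With the tool pointing down it reaches from about 0.425 to 0.925 m from the base axis. Payload 6.8 kg.
Tool frame: the origin (TCP) lies midway between the tips of the shut fingers; the grasp point (between the pads) lies r.grip_point_offset behind it (r.grip_point_offset is the distance from the TCP to the grasp point, in m); z points along the fingers, y is the direction in which the jaws open and shut (so a half turn about z gives the same grasp; the last joint's range is limited). The gripper opens to 85 mm and grips with 20 to 120 N. Pads are 22 mm wide; open, the fingers measure 114 mm over their backs; the gripper's body (76 mm by 85 mm) begins 54 mm behind the grasp point. The pads swing forward as they close: fully open they stand 13 mm farther back than shut.
Start: joints at [1.217, 0.477, 0.022, 1.555, -0.011, 1.109, -0.083], TCP at [0.164, -0.655, 0.231] pointing down, gripper open.
Joint ranges: [-2.96, 2.96], [-0.34, 2.1], [-1.41, 1.46], [0.24, 2.44], [-1.37, 4.51], [0.17, 1.92], [-2.96, 2.96]. Speed limits (rad/s): [2.39, 2.39, 3.14, 3.14, 3.14, 3.14, 3.14].

## Interface

Orientations are given as a rotation vector (axis times angle).
In Python, from bench import r gives the robot as it stands. The module is installed in compiled form; this text tells all that it offers.
- The arm moves only by the tool play_rows, never from a script. Its argument "deltas" is a list of rows, each a list of 3 entries, a list of its own where there are three numbers: the finger opening in mm, from 0 to 85.4, then the shift along the tool's x, y, z in mm, then the turn, a rotation vector about the tool's x, y, z in rad. A call has 1 to 8 rows; each row is the pose to reach, as a shift and turn from the pose measured when the call began, along the tool's axes at that moment; what a row does not reach only later rows make up. A row lasts 1/8 s, in which the tool goes at most 62.5 mm and 10.7 degrees, less where a joint would pass 70% of its speed; a pose out of reach is approached as far as the arm can. A call with a gripper value outside its range is refused whole. The fingers move at their own pace and stop on an object; "squeeze" is the grip in N (left out, the last holds). Time passes only in rows, so rows that repeat a pose let the fingers close. It gives the time, the measured TCP pose, the force and the opening at its end, in the units of the state.
- r.get_obs(): the state, without advancing time (a new reading comes with each control period).
- r.grab_frame(name): name is "side" or "top"; returns (picture, depth): 480x640x3 uint8, red, green, blue; 480x640 float32, m along the optical axis (not along the pixel's ray), 0 where there is no reading.
- r.camera_model(name): a dict with "mtx" (3x3 intrinsics, pixels), "D" ([k1, k2, p1, p2, k3] as OpenCV has them; the pictures are not rectified), "rvec" (rotation vector, rad) and "tvec" (3), from world to camera coordinates, as OpenCV has them. Camera axes: x right, y down, z forward; pixel columns grow to the right and rows downward; lengths in m; the calibration is good to about 2 mm. A picture is of the moment at which its call begins. camera_model takes no time and is no camera call.
- r.hand_in(): hands the job in, once; it reports no verdict.
The state is a dict: "clock": time; "joints": joint angles; "qvel": joint speeds; "tau": joint torques, N m; "tcp_pos": TCP position; "orientation": TCP orientation; "contact_force": force on the tool from outside, world axes, zero at the start; "moment": the same for the moment, N m; "grip_width": finger opening in m.
Only numpy, scipy, OpenCV 4.12 (cv2) and the standard library are available. Lean on these libraries where they do the work, as an engineer would, in place of code of your own. Each camera call takes 0.05 s, during which the arm holds its last target. There are 200 camera calls.

## Task

The white two-well stand holds only a blue-capped dropper bottle. Lift the red-capped dropper bottle out of the grey compartmented bin and set it down gently, upright, in the stand's empty well, then let go. Leave the other bottles and the timer where they are.

Things in the scene. Friction and masses are not known exactly. Their poses are not given: they have to be found in the camera images.
- red_bottle: Loose dropper bottle with red cap and red band, upright in one of the grey bin's four compartments (any of them). Round, body 27 mm in diameter, 66 mm tall, 18 to 33 g; the straight body ends about 40 mm up, then it narrows to the cap. Take it round the body from above, grasp centre 30 to 38 mm over its underside. Origin: centre of its underside; z up along the bottle; yaw of no account.
- parts_bin: Fixed grey open bin, 2 x 2 square compartments, 206 x 206 mm outside, 35 mm high; walls and dividers 4 mm thick, floor 4 mm above the worktop. Compartments 97 mm square inside, centred at x, y = +-50.5 mm; things stand within about 7 mm of their centres. 9 mm lugs on the -x and +x rims. Origin: centre of its underside; x, y along the walls (turned at most 0.3 rad), z up.
- empty_well (a point): Centre of the floor of the white stand's empty well; the bottle's origin belongs here. Stand fixed, 85 x 190 x 12 mm; two round wells 48 mm in diameter, 8 mm deep (floor 4 mm above the worktop), 100 mm apart along it. y runs along the stand to the other, occupied well; x across the stand, where nothing stands beside the bottle; z up. Turned at most 0.35 rad.
- blue_bottle: The loose blue-capped dropper bottle that already stands in the other well of the white stand; same shape as the red-capped one. To be left standing there. Origin: centre of its underside.
- blue_spare_1: A spare blue-capped dropper bottle, same shape as the red-capped one, standing in one compartment of the bin; a bystander. Origin: centre of its underside.
- blue_spare_2: Another spare blue-capped dropper bottle in another compartment of the bin; a bystander. Origin: centre of its underside.
- bench_timer: Small white bench timer, 60 x 66 mm, 19 mm high, lying flat in one compartment of the bin; a bystander. Origin: centre of its underside.
Things that resemble listed ones, but are neither listed nor needed, are in the scene too. What is shaped like the red_bottle but brown or purple is not meant. Leave any orange look-alike of the blue_bottle alone.

How it is judged:
On the way:
1. the red-capped bottle is lifted out of its compartment, its underside above the bin's walls (height (world z) of red_bottle above 0.037 m), for 0.1 s.
At the end, for the whole second after the job is handed in: The red-capped bottle stands upright (within 10 degrees) on the floor of the empty well, its axis within 15 mm of the well's centre, at rest and released; the blue-capped bottle still stands upright in the other well (horizontal distance between red_bottle and empty_well below 0.015 m and height (world z) of red_bottle between 0 and 0.008 m and angle between each of red_bottle, blue_bottle's own z axis and vertical below 0.17 rad and linear speed of red_bottle below 0.02 m/s and contact force between red_bottle and the fingers below 0.1 N and distance of blue_bottle from where it was at the start of the episode below 0.025 m); the robot touches nothing.
It fails at once if the red-capped bottle is dropped into the stand (it comes down faster than 0.6 m/s, a fall of about 2 cm) (horizontal distance between red_bottle and empty_well below 0.035 m and height (world z) of red_bottle below 0.02 m and linear speed of red_bottle above 0.6 m/s).
It fails at once if a bottle or the timer left in the bin is moved more than 30 mm (distance of any of blue_spare_1, blue_spare_2, bench_timer from where it was at the start of the episode above 0.03 m).
It fails at once if a blue-capped bottle left in the bin is tipped over (angle between any of blue_spare_1, blue_spare_2's own z axis and vertical above 0.5 rad).
It also fails if it takes over 35 s, if anything falls off the work surface, if the arm or the gripper's body presses on something with over 40 N, if the wrist force passes 120 N, or if a joint passes its speed limit or range.

## Working session

There is one attempt and no reset: what is moved stays moved. The work goes in short steps, Python scripts to look and compute and a tool call to move; the robot and the scene stay as the last step left them, time stands still between calls to the robot, and variables do not carry over. Pictures are saved under pics/ and viewed, about 8 in all and at most 12, crops included, and the job is handed in when it is done.

Besides the shell and the picture viewer there is one more tool, called after "Call:" by a JSON object that holds its "name" and its "arguments", one argument or row to a line. play_rows: Moves the arm, as the interface text tells. Its arguments: {"type":"object","properties":{"deltas":{"type":"array"},"squeeze":{"type":"number"}},"required":["deltas"]}

```bash
mkdir -p pics
cat > h.py <<'E'
import numpy as np, cv2
from bench import r
from scipy.spatial.transform import Rotation as R
def grab(n):
    im,d=r.grab_frame(n); np.savez(f'{n}.npz',im=im,d=d); return im,d
def cam(n):
    m=r.camera_model(n); return np.array(m['mtx']),np.array(m['D']),cv2.Rodrigues(np.array(m['rvec'],float))[0],np.array(m['tvec'],float).ravel()
def ray(n,uv):
    K,D,Rm,t=cam(n); p=cv2.undistortPoints(np.array(uv,float).reshape(-1,1,2),K,D).reshape(-1,2)
    return -Rm.T@t, np.c_[p,np.ones(len(p))]@Rm
def onplane(n,uv,z):
    c,d=ray(n,uv); return c+d*((z-c[2])/d[:,2])[:,None]
def depthpt(n,uv,d):
    c,v=ray(n,uv); return c+v*np.asarray(d).reshape(-1,1)
def proj(n,P):
    K,D,Rm,t=cam(n); return cv2.projectPoints(np.array(P,float).reshape(-1,1,3),cv2.Rodrigues(Rm)[0],t,K,D)[0].reshape(-1,2)
E
python3 - <<'E'
from h import *
for n in('side','top'):
    im,d=grab(n); cv2.imwrite(f'pics/{n}0.png',im[:,:,::-1]); print(n,-cam(n)[2].T@cam(n)[3],cam(n)[2][2])
o=r.get_obs(); print(o, r.grip_point_offset, R.from_rotvec(o['orientation']).as_matrix())
E
```

```text
side [ 0.59892567 -0.78417916  0.37009518] [-0.05453253  0.92720567 -0.37056153]
top [0.4104915  0.00359269 1.08069127] [ 0.14253794 -0.00635651 -0.98976893]
{'clock': 0.1, 'joints': array([ 1.21690881,  0.47771735,  0.02235325,  1.55636613, -0.01149172,
        1.10929278, -0.08311389]), 'qvel': array([ 1.42621276e-03,  5.81137068e-04,  7.66441512e-05, -3.85503775e-03,
        1.31720516e-03,  1.27679081e-03, -8.45280862e-04]), 'tau': array([ 3.97396638e-03, -5.97766256e+01,  1.61397882e+00, -2.81955957e+01,
        1.28881339e-02,  5.04156982e-03, -2.61226347e-05]), 'tcp_pos': array([ 0.16408977, -0.6541952 ,  0.23041748]), 'orientation': array([-3.11628989e+00, -3.84912737e-01,  5.24392315e-04]), 'contact_force': array([-4.63888716e-04,  1.66846828e-01,  7.80880081e-01]), 'moment': array([-0.00534085,  0.02642886, -0.01788037]), 'grip_width': 0.08581916628789252} 0.0187 [[ 9.69945903e-01  2.43320085e-01 -5.30224771e-04]
 [ 2.43320626e-01 -9.69944645e-01  1.56801821e-03]
 [-1.32758353e-04 -1.64990746e-03 -9.99998630e-01]]
```

View pics/top0.png

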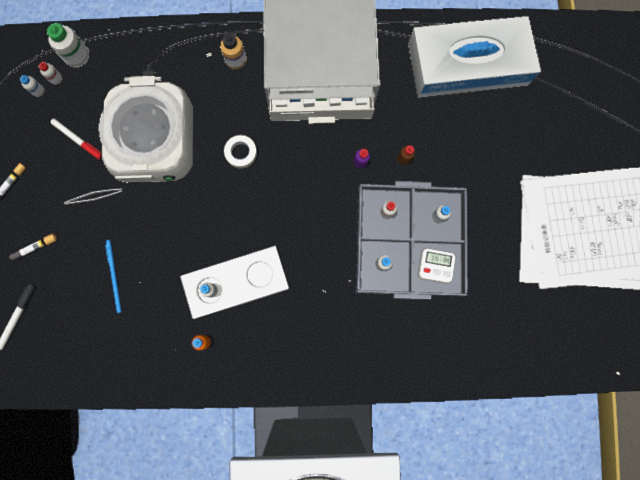

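View pics/side0.png

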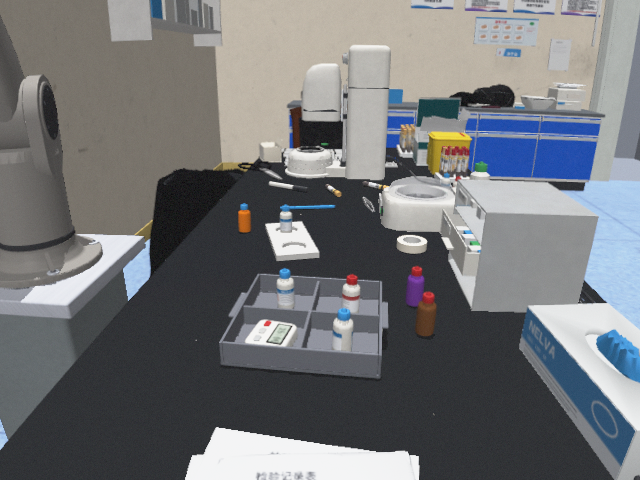

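The top view shows the candidates for a red cap: white with red band in the bin (390,207), purple (363,156), brown (408,152), and a small one at the back (47,70). By the description it is the bin's (390,207), which is (351,295) in the side view. The empty well is at (260,274) and the occupied one at (207,290).

Run:
```python
from h import *
T=np.load('top.npz');S=np.load('side.npz')
def cen(im,box,lo,hi,col):
    x0,x1,y0,y1=box; h=cv2.cvtColor(im[y0:y1,x0:x1],cv2.COLOR_RGB2HSV)
    m=cv2.inRange(h,lo,hi)
    if col=='red': m|=cv2.inRange(h,(0,110,70),(8,255,255))
    n,l,st,c=cv2.connectedComponentsWithStats(m); k=1+np.argmax(st[1:,4]); print(col,'area',st[k]); return c[k]+[x0,y0]
def tri(a,b):
    c1,d1=ray('top',[a]);c2,d2=ray('side',[b]);d1=d1[0];d2=d2[0]
    s=np.linalg.lstsq(np.c_[d1,-d2],c2-c1,rcond=None)[0]; p=c1+s[0]*d1;q=c2+s[1]*d2
    return (p+q)/2,np.linalg.norm(p-q)
RL=((172,110,70),(180,255,255)); BL=((95,110,80),(120,255,255))
a=cen(T['im'],(375,405,195,225),*RL,'red'); b=cen(S['im'],(340,362,273,288),*RL,'red'); print('red',a,b,tri(a,b))
a2=cen(T['im'],(195,222,278,300),*BL,'b'); b2=cen(S['im'],(278,294,202,214),*BL,'b'); print('blue',a2,b2,tri(a2,b2))
for n,bt,bs in(('sp1',(432,455,203,223),(333,355,306,322)),('sp2',(374,397,252,272),(277,295,268,279))):
    p=cen(T['im'],bt,*BL,'b');q=cen(S['im'],bs,*BL,'b');print(n,p,q,tri(p,q))
# stand
g=cv2.cvtColor(T['im'],cv2.COLOR_RGB2GRAY)
m=np.zeros_like(g);m[235:330,170:300]=(g[235:330,170:300]>120)*255
c=max(cv2.findContours(m,cv2.RETR_EXTERNAL,cv2.CHAIN_APPROX_NONE)[0],key=cv2.contourArea)
q=onplane('top',cv2.boxPoints(cv2.minAreaRect(c)),.012);print('stand corners',q.round(4).tolist(),'mean',q.mean(0),np.linalg.norm(np.diff(q,axis=0),axis=1))
# bin
h=T['im'].astype(int)
m=np.zeros_like(g);m[170:310,345:480]=((g[170:310,345:480]>55)*255)
c=max(cv2.findContours(m,cv2.RETR_EXTERNAL,cv2.CHAIN_APPROX_NONE)[0],key=cv2.contourArea)
q=onplane('top',cv2.boxPoints(cv2.minAreaRect(c)),.035);print('bin',q.round(4).tolist(),q.mean(0))
# depth of top at points
for n,uv in(('redcap',a),('stand',(240,270)),('well',(260,274)),('binfloor',(375,228)),('divider',(411,210))):
    u,v=np.round(uv).astype(int);print(n,depthpt('top',[(u,v)],T['d'][v,u]))
A=cv2.resize(T['im'][190:300,350:475],None,fx=4,fy=4,interpolation=cv2.INTER_CUBIC);B=cv2.resize(T['im'][240:320,175:295],None,fx=4,fy=4,interpolation=cv2.INTER_CUBIC)
C=cv2.resize(S['im'][260:380,215:395],None,fx=2,fy=2)
W=np.zeros((580,800,3),np.uint8)
A=cv2.resize(A,(375,330));W[:330,:375]=A;B=cv2.resize(B,(420,280));W[:280,380:]=B;W[335:575,:360]=C
C2=cv2.resize(S['im'][195:265,255:330],None,fx=4,fy=4);W[285:565,400:700]=C2
cv2.imwrite('pics/crop1.png',W[:,:,::-1])
```

```text
red area [12  7  8  8 54]
red area [  6   1  12  11 104]
red [390.38888889 205.61111111] [351.57692308 279.13461538] (array([ 0.61274696, -0.15298554,  0.06041841]), np.float64(0.0022677910360124295))
b area [ 6  7  9  8 60]
b area [ 2  2 14  7 71]
blue [204.73333333 288.5       ] [285.94366197 207.32394366] (array([0.46903053, 0.19096113, 0.06126929]), np.float64(0.0010306995896734118))
b area [ 9  3  9  9 62]
b area [  4   2  13  13 134]
sp1 [445.27419355 210.        ] [343.43283582 313.96268657] (array([ 0.60200465, -0.25531556,  0.05988172]), np.float64(0.0024402757170017835))
b area [ 8  6  9  8 58]
b area [  2   0  12  11 104]
sp2 [385.89655172 261.4137931 ] [284.35576923 273.01923077] (array([ 0.5094042 , -0.13995886,  0.06037609]), np.float64(0.0019588787383050693))
stand corners [[0.4986, 0.25, 0.012], [0.5524, 0.0644, 0.012], [0.4686, 0.04, 0.012], [0.4156, 0.2237, 0.012]] mean [0.48379778 0.14453987 0.012     ] [0.1932461  0.08722597 0.19124675]
bin [[0.6685, -0.0914, 0.035], [0.6637, -0.3076, 0.035], [0.4381, -0.2926, 0.035], [0.4445, -0.0829, 0.035]] [ 0.55370785 -0.19361667  0.035     ]
redcap [[ 0.61217192 -0.15140014  0.06551267]]
stand [[0.50605765 0.13244877 0.01174892]]
well [[0.49825276 0.0951926  0.00193646]]
binfloor [[ 0.58123323 -0.12916813  0.0063411 ]]
divider [[ 0.61066473 -0.19690705  0.02899472]]
```

View pics/crop1.png

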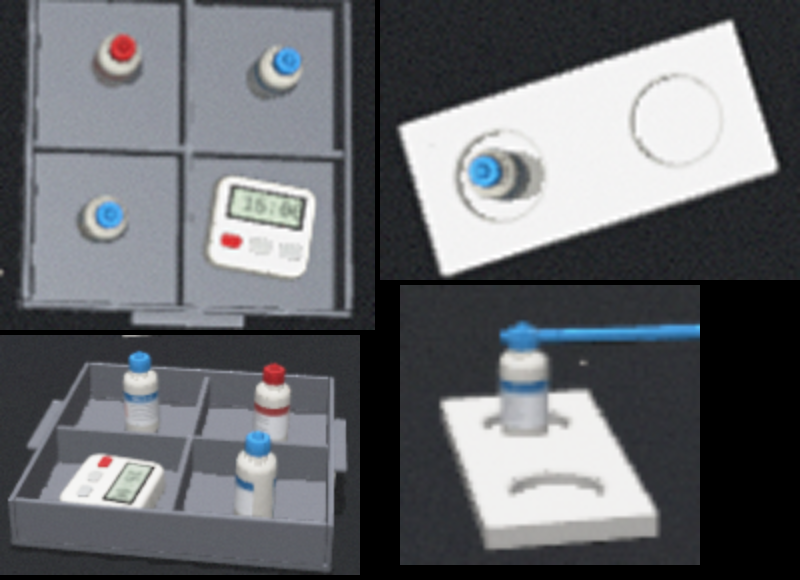

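The crop confirms the white red-banded bottle at top (390,206). It stands upright in the +x,+y compartment, with room on the diagonal. The measured heights agree with the text: cap about 60 mm, stand 12 mm, well floor about 2–4 mm. The blue bottle fix also matches the occupied well from the stand outline. I'll start the move, with the jaws turned to the compartment's diagonal and partly closed.

Call:
{"name": "play_rows", "arguments": {
  "deltas": [
    [48,[42,-28,0],[0,0,0.13]],
    [48,[84,-56,0],[0,0,0.26]],
    [48,[126,-85,0],[0,0,0.39]],
    [48,[168,-113,0],[0,0,0.52]],
    [48,[210,-141,0],[0,0,0.65]],
    [48,[252,-170,0],[0,0,0.78]],
    [48,[294,-198,0],[0,0,0.91]],
    [48,[336,-226,0],[0,0,1.03]]
  ],
  "squeeze": 30
}}

```text
clock: 1.1
tcp_pos: [0.4357, -0.3518, 0.2305]
orientation: [-2.9, 1.206, 0.002]
contact_force: [0.8, -0.6, 0.4]
grip_width: 0.048
```

```bash
cat >> h.py <<'E'
def to(P):
    o=r.get_obs(); M=R.from_rotvec(o['orientation']).as_matrix()
    print('tcp',o['tcp_pos'].round(4),'tool z',M[:,2].round(4),'jaw heading deg',np.degrees(np.arctan2(M[1,1],M[0,1])).round(1),'w',o['grip_width'],'F',np.round(o['contact_force'],2),'t',o['clock'])
    d=np.array(P)-o['tcp_pos']; print('tool delta mm',(M.T@d*1000).round(1)); return M
E
python3 - <<'E'
from h import *
print('bin cross',onplane('top',[(411.7,240)],.035))
print('well',onplane('top',[(259.9,274.3)],.012))
to([.6127,-.153,.16]); print(r.get_obs()['joints'])
E
```

```text
bin cross [[ 0.55200328 -0.19403315  0.035     ]]
well [[0.49686663 0.09453729 0.012     ]]
tcp [ 0.4357 -0.3518  0.2305] tool z [-9.0e-04  1.8e-03 -1.0e+00] jaw heading deg -135.2 w 0.04800003818256648 F [ 0.83 -0.62  0.45] t 1.1
tool delta mm [ -16.  -265.6   70.7]
[ 0.51822693  0.28967081  0.06125177  1.83754091 -0.02172971  1.01673347
 -1.77068642]
```

Call:
{"name": "play_rows", "arguments": {
  "deltas": [
    [48,[-3,-45,0],[0,0,0]],
    [48,[-6,-95,10],[0,0,0]],
    [48,[-9,-145,30],[0,0,0]],
    [48,[-12,-195,55],[0,0,0]],
    [48,[-15,-240,85],[0,0,0]],
    [48,[-16,-266,113],[0,0,0]],
    [48,[-16,-266,113],[0,0,0]]
  ]
}}

```text
clock: 1.98
tcp_pos: [0.6123, -0.1494, 0.1148]
orientation: [-2.902, 1.199, 0.011]
contact_force: [0.1, -0.0, -0.5]
grip_width: 0.0479
```

Run:
```python
from h import *
to([.6127,-.153,.018])
W=np.zeros((560,800,3),np.uint8)
for n,(x0,y0),k in(('side',(270,200),0),('top',(340,150),400)):
    im,d=grab(n)
    if n=='side':
        for p in proj(n,[[.6127,-.153,.07],[.6127,-.153,.004]]): cv2.circle(im,tuple(int(round(v)) for v in p),1,(0,255,0),-1)
    W[:560,k:k+400]=cv2.resize(im[y0:y0+140,x0:x0+100],(400,560))
cv2.imwrite('pics/pre.png',W[:,:,::-1])
```

```text
tcp [ 0.6123 -0.1494  0.1148] tool z [-0.0057  0.0039 -1.    ] jaw heading deg -134.9 w 0.04792380828018334 F [ 0.08 -0.01 -0.51] t 1.975
tool delta mm [ 3.5  2.1 96.8]
```

View pics/pre.png

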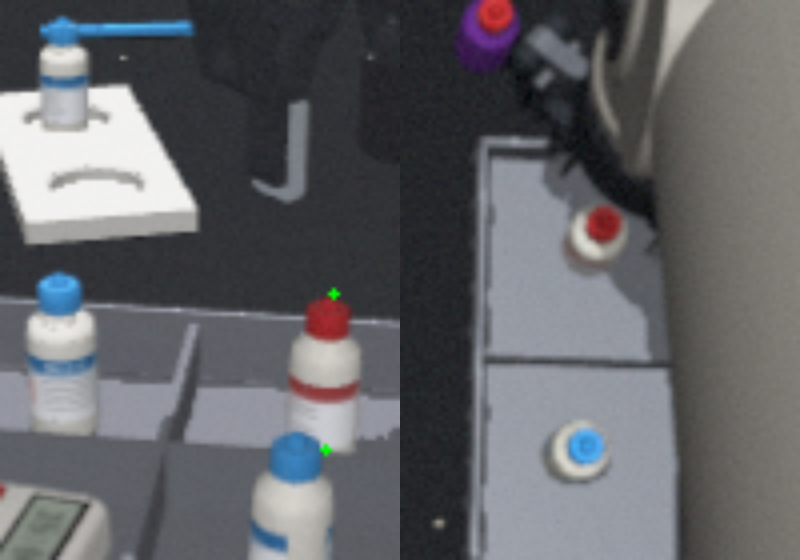

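The side crop shows the jaws hanging over the bottle, with the cap at about (328,320) in the crop between the fingers, and the predicted axis marks lying on it to within 1 px. Descending.

Call:
{"name": "play_rows", "arguments": {
  "deltas": [
    [48,[3.5,2,15],[0.001,0.007,0]],
    [48,[3.5,2,35],[0.001,0.007,0]],
    [48,[3.5,2,55],[0.001,0.007,0]],
    [48,[3.5,2,75],[0.001,0.007,0]],
    [48,[3.5,2,90],[0.001,0.007,0]],
    [48,[3.5,2,97],[0.001,0.007,0]],
    [48,[3.5,2,97.5],[0.001,0.007,0]]
  ]
}}

```text
clock: 2.95
tcp_pos: [0.6132, -0.1572, 0.0197]
orientation: [2.899, -1.206, 0.006]
contact_force: [-0.4, 0.1, -0.2]
grip_width: 0.0481
```

Run:
```python
from h import *
to([.6127,-.153,.0175])
im,d=grab('side'); im2,_=grab('top')
W=np.zeros((560,800,3),np.uint8)
W[:,:400]=cv2.resize(im[230:370,300:400],(400,560)); W[:,400:]=cv2.resize(im2[150:290,340:440],(400,560))
cv2.imwrite('pics/at.png',W[:,:,::-1])
```

```text
tcp [ 0.6132 -0.1572  0.0197] tool z [ 0.0031 -0.0029 -1.    ] jaw heading deg -135.2 w 0.04814782141225426 F [-0.35  0.07 -0.16] t 2.95
tool delta mm [-3.3 -2.6  2.2]
```

View pics/at.png

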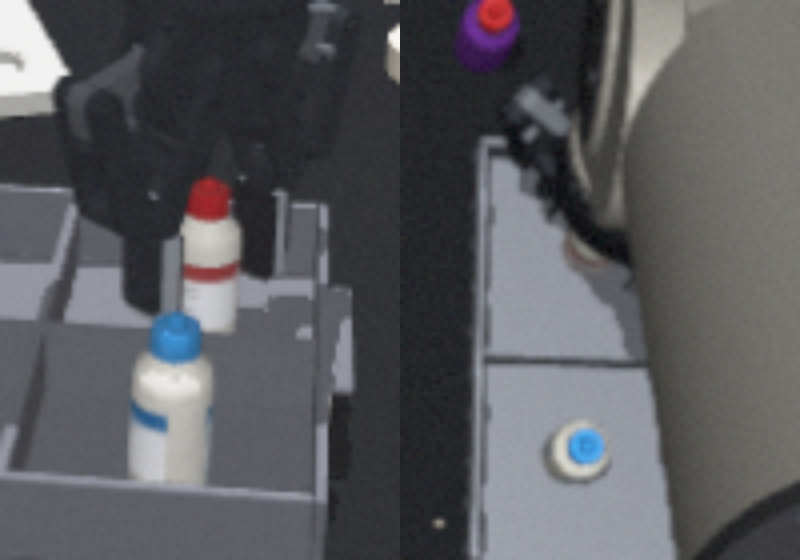

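The bottle stands between the pads, with its cap at (210,200) in the crop and clear space on both sides. I'll correct about 3 mm and close.

Call:
{"name": "play_rows", "arguments": {
  "deltas": [
    [48,[-3.3,-2.6,2],[0,-0.004,0]],
    [48,[-3.3,-2.6,2],[0,-0.004,0]],
    [20,[-3.3,-2.6,2],[0,-0.004,0]],
    [20,[-3.3,-2.6,2],[0,-0.004,0]],
    [20,[-3.3,-2.6,2],[0,-0.004,0]],
    [20,[-3.3,-2.6,2],[0,-0.004,0]],
    [20,[-3.3,-2.6,2],[0,-0.004,0]]
  ],
  "squeeze": 30
}}

```text
clock: 3.92
tcp_pos: [0.6136, -0.1532, 0.019]
orientation: [-2.9, 1.207, -0.004]
contact_force: [-1.2, 0.3, 6.0]
grip_width: 0.0254
```

Call:
{"name": "play_rows", "arguments": {
  "deltas": [
    [20,[0,0,-3],[0,0,0]],
    [20,[0,0,-10],[0,0,0]],
    [20,[0,0,-25],[0,0,0]],
    [20,[0,0,-45],[0,0,0]],
    [20,[0,0,-65],[0,0,0]],
    [20,[0,0,-85],[0,0,0]],
    [20,[0,0,-95],[0,0,0]],
    [20,[0,0,-95],[0,0,0]]
  ]
}}

```text
clock: 4.92
tcp_pos: [0.6138, -0.1533, 0.1149]
orientation: [-2.9, 1.207, -0.006]
contact_force: [0.2, -0.7, -0.3]
grip_width: 0.0255
```

Run:
```python
from h import *
to([.4973,.0955,.115])
im,d=grab('side'); im2,_=grab('top')
W=np.zeros((560,800,3),np.uint8)
W[:,:400]=cv2.resize(im[200:340,300:400],(400,560)); W[:,400:]=cv2.resize(im2[150:290,340:440],(400,560))
cv2.imwrite('pics/lift.png',W[:,:,::-1])
```

```text
tcp [ 0.6138 -0.1533  0.1149] tool z [ 3.8e-03 -8.0e-04 -1.0e+00] jaw heading deg -135.2 w 0.02551497115072427 F [ 0.24 -0.69 -0.32] t 4.925
tool delta mm [-258.6  -92.7   -0.7]
```

View pics/lift.png

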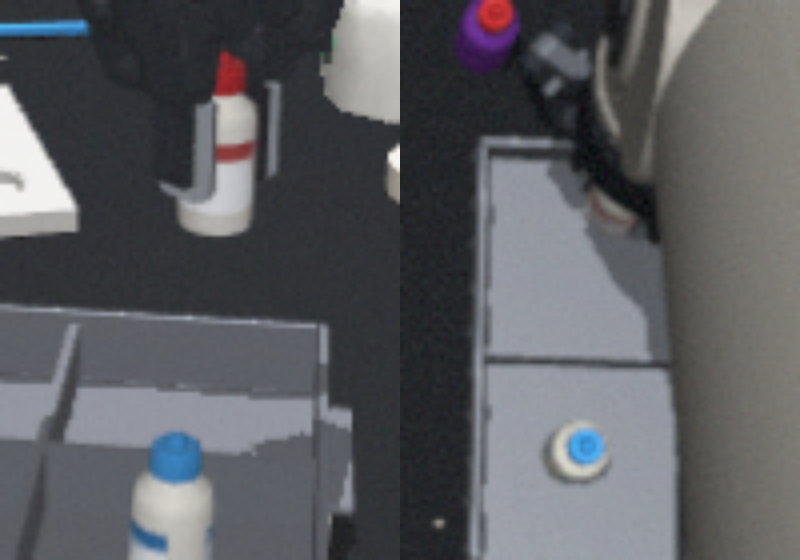

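Held and lifted clear: the underside is around z 0.10, well above the rim, and the spare bottle has not moved. The bottle leans a few degrees in the jaws (cap (232,70), base (215,215) in the crop). I'll go over the well and measure the lean there.

Call:
{"name": "play_rows", "arguments": {
  "deltas": [
    [20,[-20,-7,0],[0,0,0]],
    [20,[-60,-21,0],[0,0,0]],
    [20,[-105,-38,0],[0,0,0]],
    [20,[-150,-54,0],[0,0,0]],
    [20,[-195,-70,0],[0,0,0]],
    [20,[-235,-84,0],[0,0,0]],
    [20,[-254,-91,0],[0,0,0]],
    [20,[-258,-93,0],[0,0,0]]
  ]
}}

```text
clock: 6.02
tcp_pos: [0.4951, 0.0977, 0.1127]
orientation: [2.903, -1.201, -0.0]
contact_force: [-0.6, -0.9, -0.1]
grip_width: 0.0256
```

Call:
{"name": "play_rows", "arguments": {
  "deltas": [
    [20,[0,0,0],[0,0,0]],
    [20,[0,0,0],[0,0,0]]
  ]
}}

```text
clock: 6.28
tcp_pos: [0.4951, 0.0969, 0.1125]
orientation: [2.902, -1.202, -0.001]
contact_force: [-0.2, -0.8, -0.7]
grip_width: 0.0251
```

Run:
```python
from h import *
M=to([.4973,.0955,.09])
o=r.get_obs()['tcp_pos']
im,d=grab('side'); im2,_=grab('top')
for n,i in(('side',im),('top',im2)):
    print(n,proj(n,[o+[0,0,.051],o+[0,0,-.015]]).round(1).tolist())
W=np.zeros((560,800,3),np.uint8)
W[:,:400]=cv2.resize(im[150:290,250:350],(400,560)); W[:,400:]=cv2.resize(im2[190:330,190:290],(400,560))
cv2.imwrite('pics/over.png',W[:,:,::-1])
```

```text
tcp [0.4951 0.0969 0.1125] tool z [-7.e-04 -4.e-04 -1.e+00] jaw heading deg -135.0 w 0.02511194572144406 F [-0.17 -0.76 -0.74] t 6.275
tool delta mm [ 2.5 -0.6 22.5]
side [[292.5, 171.7], [292.9, 204.4]]
top [[250.5, 268.1], [254.4, 271.5]]
```

View pics/over.png

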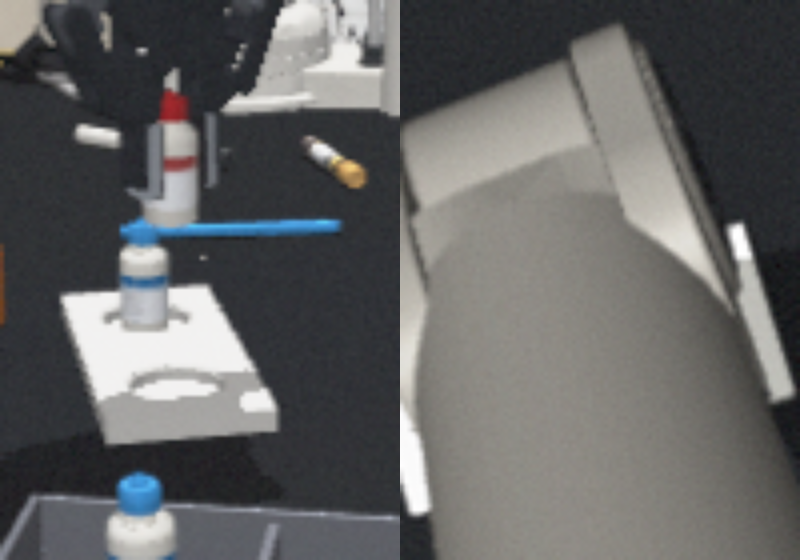

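The bottle hangs over the well. Its base at side crop (170,220) is within 1 px of the prediction under the TCP, and the cap leans about 3° along tool x. I'll take out the lean while lowering to about 3 mm above the floor.

Call:
{"name": "play_rows", "arguments": {
  "deltas": [
    [20,[2.5,-0.6,10],[0,0.02,0]],
    [20,[2.5,-0.6,25],[0,0.04,0]],
    [20,[2.5,-0.6,40],[0,0.04,0]],
    [20,[2.5,-0.6,55],[0,0.04,0]],
    [20,[2.5,-0.6,70],[0,0.04,0]],
    [20,[2.5,-0.6,82],[0,0.04,0]],
    [20,[2.5,-0.6,88],[0,0.04,0]],
    [20,[2.5,-0.6,88],[0,0.04,0]]
  ]
}}

```text
clock: 7.38
tcp_pos: [0.4973, 0.0953, 0.0242]
orientation: [2.886, -1.197, 0.057]
contact_force: [0.3, -0.2, 0.0]
grip_width: 0.0255
```

Run:
```python
from h import *
M=to([.4973,.0955,.019])
im,d=grab('side')
W=cv2.resize(im[180:270,250:350],(600,540),interpolation=cv2.INTER_CUBIC)
cv2.imwrite('pics/low.png',W[:,:,::-1])
```

```text
tcp [0.4973 0.0953 0.0242] tool z [ 0.0272 -0.0289 -0.9992] jaw heading deg -135.0 w 0.02545863302968134 F [ 0.33 -0.23  0.04] t 7.375
tool delta mm [-0.3 -0.1  5.2]
```

View pics/low.png

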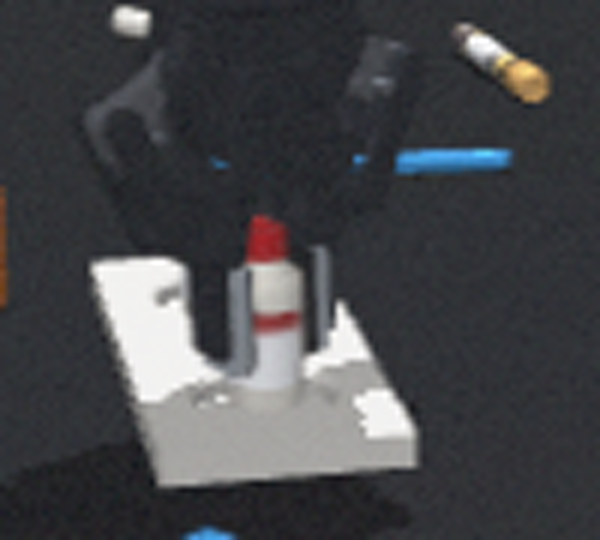

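The bottle is upright now (cap (268,240), base (271,400) in the crop) and centred in the well's outline. I'll go the last few mm slowly.

Call:
{"name": "play_rows", "arguments": {
  "deltas": [
    [20,[0,0,1.5],[0,0,0]],
    [20,[0,0,3],[0,0,0]],
    [20,[0,0,4],[0,0,0]],
    [20,[0,0,5],[0,0,0]],
    [20,[0,0,5],[0,0,0]]
  ]
}}

```text
clock: 8.05
tcp_pos: [0.4977, 0.0953, 0.0196]
orientation: [2.887, -1.197, 0.057]
contact_force: [-0.1, 1.1, 0.1]
grip_width: 0.0256
```

Call:
{"name": "play_rows", "arguments": {
  "deltas": [
    [20,[0,0,1],[0,0,0]],
    [20,[0,0,1.5],[0,0,0]],
    [20,[0,0,1.5],[0,0,0]]
  ]
}}

```text
clock: 8.43
tcp_pos: [0.498, 0.0952, 0.019]
orientation: [2.887, -1.197, 0.058]
contact_force: [-3.3, -1.6, 11.0]
grip_width: 0.0253
```

Contact: 11 N upward at the expected height of 0.019, so the bottle is on the floor. Ease off a touch and open gradually.

Call:
{"name": "play_rows", "arguments": {
  "deltas": [
    [20,[0,0,-0.5],[0,0,0]],
    [26,[0,0,-0.5],[0,0,0]],
    [28,[0,0,-0.5],[0,0,0]],
    [32,[0,0,-0.5],[0,0,0]],
    [40,[0,0,-0.5],[0,0,0]],
    [50,[0,0,-0.5],[0,0,0]],
    [50,[0,0,-0.5],[0,0,0]],
    [50,[0,0,-0.5],[0,0,0]]
  ]
}}

```text
clock: 9.43
tcp_pos: [0.498, 0.0952, 0.0195]
orientation: [2.887, -1.198, 0.058]
contact_force: [0.4, 0.0, 0.5]
grip_width: 0.05
```

Run:
```python
from h import *
M=to([.4973,.0955,.14])
im,d=grab('side')
W=cv2.resize(im[180:270,250:350],(600,540),interpolation=cv2.INTER_CUBIC)
cv2.imwrite('pics/rel.png',W[:,:,::-1])
```

```text
tcp [0.498  0.0952 0.0195] tool z [ 0.0282 -0.0288 -0.9992] jaw heading deg -135.1 w 0.04995514699070036 F [0.35 0.05 0.53] t 9.425
tool delta mm [   4.2    0.3 -120.5]
```

View pics/rel.png

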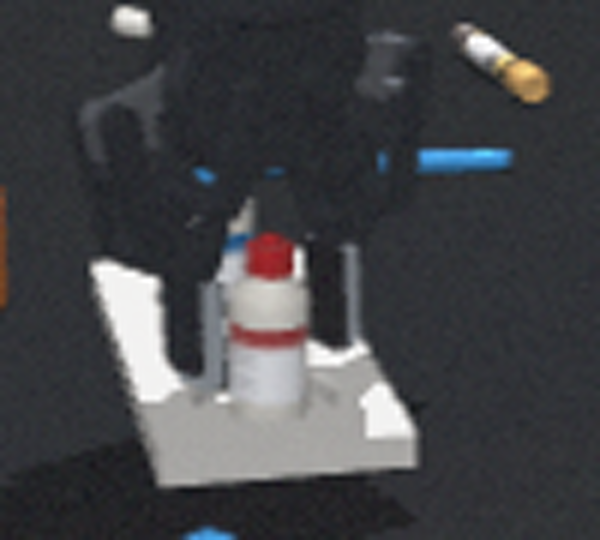

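The bottle stands upright (cap (270,255), base (270,410)) with clear gaps to both pads. Retreat straight up, then swing aside.

Call:
{"name": "play_rows", "arguments": {
  "deltas": [
    [50,[0.4,0,-10],[0,0,0]],
    [50,[1.1,0,-30],[0,0,0]],
    [50,[2,0,-55],[0,0,0]],
    [50,[3,0,-85],[0,0,0]],
    [50,[4.2,0.3,-120],[0,0,0]],
    [50,[5.5,0,-160],[0,0,0]],
    [50,[35,0,-180],[0,0,0]],
    [50,[75,0,-185],[0,0,0]]
  ]
}}

```text
clock: 10.48
tcp_pos: [0.5468, 0.0481, 0.2102]
orientation: [2.891, -1.195, 0.063]
contact_force: [-0.2, -0.5, 0.1]
grip_width: 0.05
```

Call:
{"name": "play_rows", "arguments": {
  "deltas": [
    [50,[40,0,0],[0,0,0]],
    [50,[80,0,0],[0,0,0]],
    [50,[120,0,0],[0,0,0]],
    [50,[160,0,0],[0,0,0]],
    [50,[195,0,0],[0,0,0]],
    [50,[215,0,0],[0,0,0]],
    [50,[215,0,0],[0,0,0]],
    [50,[215,0,0],[0,0,0]]
  ]
}}

```text
clock: 11.48
tcp_pos: [0.6982, -0.1025, 0.2194]
orientation: [2.892, -1.194, 0.062]
contact_force: [-0.7, -0.1, 0.4]
grip_width: 0.0501
```

Run:
```python
from h import *
to([.5,-.2,.2])
im,d=grab('side'); im2,d2=grab('top')
W=np.zeros((560,800,3),np.uint8)
W[:,:400]=cv2.resize(im[170:310,250:350],(400,560)); W[:,400:]=cv2.resize(im2[200:340,180:280],(400,560))
cv2.imwrite('pics/end.png',W[:,:,::-1])
RL=((172,110,70),(180,255,255))
def cc(i,x0,x1,y0,y1):
    h=cv2.cvtColor(i[y0:y1,x0:x1],cv2.COLOR_RGB2HSV); m=cv2.inRange(h,*RL)|cv2.inRange(h,(0,110,70),(8,255,255))
    n,l,st,c=cv2.connectedComponentsWithStats(m)
    o=[(st[k].tolist(),(c[k]+[x0,y0]).round(1).tolist()) for k in range(1,n) if st[k,4]>15]; return o
a=cc(im2,235,285,245,300); b=cc(im,280,310,200,245); print(a,b)
p=a[0][1]; q=min(b,key=lambda e:e[1][1])[1]
c1,v1=ray('top',[p]);c2,v2=ray('side',[q]);s=np.linalg.lstsq(np.c_[v1[0],-v2[0]],c2-c1,rcond=None)[0]
P,Q=c1+s[0]*v1[0],c2+s[1]*v2[0];print('cap',(P+Q)/2,np.linalg.norm(P-Q))
```

```text
tcp [ 0.6982 -0.1025  0.2194] tool z [ 0.0316 -0.0265 -0.9991] jaw heading deg -134.9 w 0.05013794560774285 F [-0.67 -0.14  0.43] t 11.475
tool delta mm [-72.4 209.   15.7]
[([18, 22, 8, 8, 55], [256.4, 270.3])] [([11, 18, 8, 8, 50], [294.7, 221.9]), ([9, 35, 12, 3, 21], [294.9, 235.8])]
cap [0.49934749 0.09646277 0.06111124] 0.0020082635553119814
```

View pics/end.png

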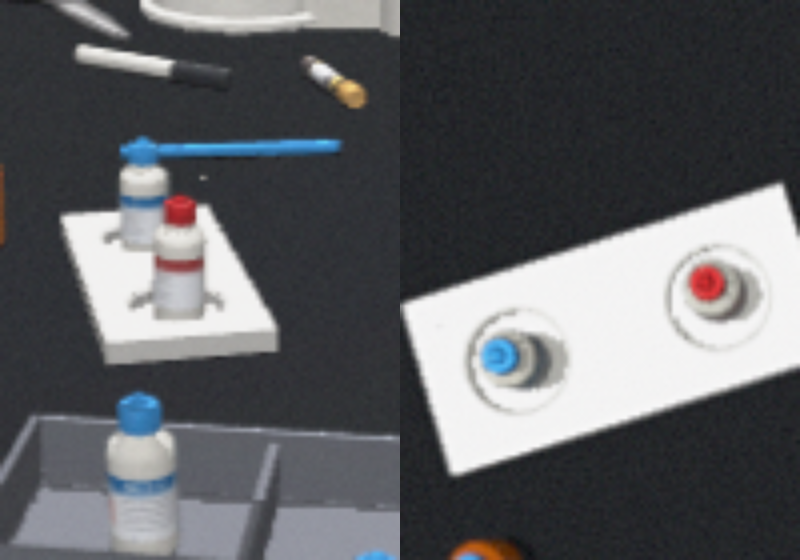

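The red bottle stands upright at (707,285) in the top crop, centred in its well, with the cap at (0.499, 0.096, 0.061). That is about 2 mm from the well centre and at the same cap height as the blue bottle, which has not moved. The arm is clear, so I'm handing in.

```bash
python3 -c "
from bench import r
print(r.hand_in())"
```

```text
the job is handed in; nothing more can be done
None
```

The red-capped bottle is standing upright in the stand's empty well, released, and the job is handed in. I took it from the bin's +x,+y compartment with the jaws on the diagonal and partly open. I removed a lean of about 3° above the well, then lowered it until I felt contact (11 N) at the expected height. The robot's clock stood at about 11.5 s at the end.

**Last checks:**
- **Position:** the cap triangulated to (0.499, 0.096, 0.061), about 2 mm from the measured well centre. It is at the same cap height I measured for the blue bottle, so it is on the well floor.
- **Neighbours:** the blue bottle still stands in its well, unmoved as far as the two views show. I didn't measure the spare bottles and the timer again at the end. In the pictures, the spares I could see stayed upright and in place. The timer was not in any of the later crops.
- **Arm:** it is clear of everything, with less than 1 N of contact force.

**Discrepancies:** the two camera views disagreed by about 2 mm, which is within the stated calibration. No check failed.

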